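# Heft two finials and show the solid one to the loupe

## Robot

A 6-joint arm with a two-finger parallel gripper is mounted at the origin on the work surface. World frame = base frame: x ahead of the robot, y to its left, z up, the work surface at z = 0. Lengths are in m, angles in rad, forces in N, time in s.
With the tool pointing down it reaches from about 0.325 to 0.9 m from the base axis. Payload 6.1 kg.
Tool frame: the origin (TCP) lies between the finger pads; the fingertips stand 14 mm ahead of it and the grasp point (between the pads) lies 5 mm behind it (env.tip_extent is the distance from the TCP to the fingertips, in m); z points along the fingers, y is the line along which they close (so a half turn about z gives the same grasp; the last joint's range is limited). The gripper opens to 85 mm and grips with 20 to 120 N. Pads are 22 mm wide; open, the fingers measure 114 mm over their backs; the gripper's body (76 mm by 85 mm) begins 54 mm behind the grasp point. The pads swing forward as they close: fully open they stand 13 mm farther back than shut.
Start: joints at [1.022, 0.22, 1.526, -0, 1.395, -0.126], TCP at [0.256, 0.57, 0.245] pointing down, gripper open.
Joint ranges: [-2.98, 2.98], [-0.91, 2.08], [0.09, 2.57], [-1.24, 4.39], [0.2, 2.65], [-2.68, 2.68]. Speed limits (rad/s): [2.57, 2.57, 3.01, 3.14, 3.14, 3.14].

## Interface

Orientations are given as a 3x3 rotation matrix whose columns are the frame's x, y, z axes.
In Python, from station import telemetry, imaging, env gives the robot as it stands.
- The arm moves only by the tool send_rows, never from a script. Its argument "increments" is a list of rows, each a list of 3 entries, a list of its own where there are three numbers: the turn, a rotation vector about the tool's x, y, z scaled (see below), then the shift along the tool's x, y, z scaled (see below), then the opening in per cent of the stroke, from 0 (shut) to 100 (fully open). In form: [[[rx, ry, rz], [dx, dy, dz], jaw], ...]. A call has exactly 10 rows; each row is the pose to reach, as a shift and turn from the pose commanded when the call began, along the tool's axes at that moment, turning the shorter way round; what a row does not reach only later rows make up. The controller multiplies each number of a shift by 0.1 m and each number of a turn by 180 degrees. A row lasts 1/12 s, in which the tool goes at most 41.7 mm and 7.16 degrees, less where a joint would pass 70% of its speed; a pose out of reach is approached as far as the arm can. A call with a number of a shift or a turn outside -1 to 1 is refused whole. A call with a gripper value outside its range is refused whole. The fingers move at their own pace and stop on an object; the grip force is fixed at half the most. Time passes only in rows, so rows that repeat a pose let the fingers close, or fill a call up. It gives the time, the measured TCP pose, the force, the opening and the grip force at its end, in the units of the state.
- telemetry.get_obs(): the state, without advancing time (a new reading comes with each control period).
- imaging.get_image(name): name is "scene" or "top" or "wrist"; returns the picture (420x560x3 uint8, red, green, blue); there is no depth.
- imaging.camera_model(name): a dict with "intrinsics" (3x3 intrinsics, pixels), "dist_coeffs" ([k1, k2, p1, p2, k3] as OpenCV has them; the pictures are not rectified), "origin" and "rotation" of the camera in the world; the wrist camera has in their place "T_tool_cam" (4x4, takes a point from camera to tool coordinates, whose origin is the TCP and whose axes are the flange's). Camera axes: x right, y down, z forward; pixel columns grow to the right and rows downward; lengths in m; the calibration is good to about 2 mm. A picture is of the moment at which its call begins: read the wrist's pose just before it. camera_model takes no time and is no camera call.
- env.sign_off(): hands the job in; it is judged then, once.
The state is a dict: "t": time; "joints": joint angles; "qd": joint speeds; "tau": joint torques, N m; "ee_pos": TCP position; "tool_rot": TCP orientation; "wrist_force": force on the tool from outside, world axes, zero at the start; "torque": the same for the moment, N m; "width": opening from 0.0 (shut) to 1.0 (fully open); "gripper_force": force on a finger pad.
Only numpy, scipy, OpenCV 4.12 (cv2) and the standard library are available. Lean on these libraries where they do the work, as an engineer would, in place of code of your own. Each camera call takes 0.05 s, during which the arm holds its last target. There are 200 camera calls.

## Task

First swing the bench loupe's arm out until it clicks home in its end catch. Then lift the two look-alike brass finials in turn to feel which is cast solid and which is hollow, leave the hollow, lighter one standing on the pad, and finish holding the solid, heavier one up in the air behind the lens (on its far side from the robot), centred in the lens's view and about 80 mm from it. Keep holding it there at the end, touching nothing but the fingers, and leave the pliers and the steel block where they are.

Things in the scene. Friction and masses are not known exactly. Their poses are not given: they have to be found in the camera images.
- loupe_arm (a joint): swing of the loupe's arm about its post, rad: 0 = stowed, 1.5 = fully out, against its stop and seated in the catch (starts at 0.1 to 0.5). Growing values turn it clockwise seen from above. About 0.5 N at the stub moves it and it stays where left; from 1.05 rad a spring ball catch pushes back (up to about 3.5 N at the stub), and past 1.35 rad it pulls the arm home to 1.5 and keeps it there.
- loupe_hinge (a point): point on the axis of the loupe's upright steel post (16 mm thick, 145 mm high, on a fixed round base 110 mm across and 22 mm high), 95 mm above the bench, as high as the lens's centre. Axes: z up; x is the way the arm points at joint value 0.
- loupe_grip (a point): point on the loupe's finger stub, a black upright round pin 10 mm thick on top of the lens rim, 140 mm from the hinge axis. The pin rises from 136 to 173 mm above the bench and this point lies on its axis, 158 mm above the bench. Axes as for lens_centre.
- lens_centre (a point): centre of the loupe's round glass lens, upright at the end of the arm, 95 mm above the bench and 140 mm from the hinge axis; rim 82 mm across outside, 10 mm thick. Axes turn with the arm: x along the arm away from the hinge, z up, y along the lens's optical axis. With the arm fully out, +y points away from the robot, to the side where the piece is to be held, about 80 mm from the lens.
- pad: black bench pad, 170 mm (its x) by 260 mm (its y), 5 mm thick, fixed to the bench; origin at the centre of its underside, z up.
- finial_1_mid (a point): one of two look-alike round brass finials (knobs) standing upright on the pad: 54 mm high, foot flange 48 mm across and 4 mm high, plain drum 40 mm across from 6 to 36 mm above its underside, above it a bead 43 mm across and a domed top with a button. This point is on its axis (z), 25 mm above its underside. One finial is solid, one hollow; which one changes.
- finial_2_mid (a point): the same point of the other finial, of the same size and look. The solid one, whichever it is, weighs 0.35 to 0.45 kg, the hollow one 0.10 to 0.15 kg.
- pliers: small steel pliers with black handles lying on the bench, 140 mm long, 13 mm high; origin at the pivot on the bench, jaws towards its x. Leave alone.
- steel_block: flat square steel bench block, 64 by 64 by 20 mm; origin at the centre of its underside. Leave alone.
Things that resemble listed ones, but are neither listed nor needed, are in the scene too. What is shaped like the part that bears finial_2_mid but black is not meant.

How it is judged:
By the outcome, as a careful person would: the job done as asked, in the order asked, and still so for the second after the job is handed in, while the arm keeps its last pose, push and grip.
It also fails if it takes over 72 s, if anything falls off the work surface, if the arm or the gripper's body presses on something with over 40 N, if the wrist force passes 120 N, or if a joint passes its speed limit or range.

## Working session

There is one attempt and no reset: what is moved stays moved. The work goes in short steps, Python scripts to look and compute and a tool call to move; the robot and the scene stay as the last step left them, time stands still between calls to the robot, and variables do not carry over. Pictures are saved under pics/ and viewed, at most 10 in all, crops included, and the job is handed in when it is done.

Besides the shell and the picture viewer there is one more tool, called after ">>>" as name(argument=value, ...), one argument or row to a line, values as JSON. send_rows: Moves the arm, as the interface text tells. Shifts and turns lie within -1 to 1; 1 stands for 0.1 m of shift or 180 degrees of turn. Its arguments: {"type":"object","properties":{"increments":{"type":"array","items":{"type":"array"}}},"required":["increments"]}

```bash
mkdir -p pics; ls
python3 - <<'E'
from station import telemetry, imaging, env
import cv2,numpy as np
for n in ["scene","top"]:
    im=imaging.get_image(n); cv2.imwrite(f"pics/{n}0.png",im[:,:,::-1])
    m=imaging.camera_model(n); print(n,{k:np.round(v,4).tolist() for k,v in m.items() if not isinstance(v,str)})
print({k:np.round(v,3).tolist() for k,v in telemetry.get_obs().items()}, env.tip_extent)
print(imaging.camera_model("wrist"))
E
```

```text
pics
scene {'intrinsics': [[485.8928, 0.0, 267.2547], [0.0, 485.8928, 207.9214], [0.0, 0.0, 1.0]], 'dist_coeffs': [-0.1591, 0.0, 0.0, 0.0, 0.0], 'origin': [1.4037, 0.2155, 0.6902], 'rotation': [[-0.3474, 0.502, -0.792], [0.9377, 0.1904, -0.2906], [0.0049, -0.8436, -0.5369]]}
top {'intrinsics': [[379.4327, 0.0, 274.8438], [0.0, 379.4327, 210.8258], [0.0, 0.0, 1.0]], 'dist_coeffs': [-0.0984, 0.0, 0.0, 0.0, 0.0], 'origin': [0.4215, -0.0631, 0.956], 'rotation': [[0.0027, -0.9836, 0.1803], [-0.9989, -0.0112, -0.0465], [0.0478, -0.1799, -0.9825]]}
{'t': 0.1, 'joints': [1.022, 0.221, 1.528, 0.0, 1.395, -0.126], 'qd': [-0.0, -0.002, -0.003, -0.001, -0.001, -0.0], 'tau': [0.001, -49.825, -39.054, -0.0, 0.006, 0.0], 'ee_pos': [0.256, 0.57, 0.244], 'tool_rot': [[-0.912, 0.41, -0.001], [0.41, 0.912, -0.001], [0.0, -0.002, -1.0]], 'wrist_force': [-0.133, 0.136, 0.174], 'torque': [0.034, -0.019, -0.002], 'gripper_force': 0.0, 'width': 0.997} 0.014
{'intrinsics': array([[304.5561662 ,   0.        , 278.63318917],
       [  0.        , 304.5561662 , 213.09258443],
       [  0.        ,   0.        ,   1.        ]]), 'dist_coeffs': array([-0.04542786,  0.        ,  0.        ,  0.        ,  0.        ]), 'T_tool_cam': array([[-1.01003996e-03, -9.57520744e-01, -2.88362627e-01,
         7.27124341e-02],
       [ 9.99999420e-01, -8.59187405e-04, -6.49701433e-04,
        -7.21543601e-04],
       [ 3.74345062e-04, -2.88363116e-01,  9.57521056e-01,
        -1.28818917e-01],
       [ 0.00000000e+00,  0.00000000e+00,  0.00000000e+00,
         1.00000000e+00]])}
```

View pics/top0.png

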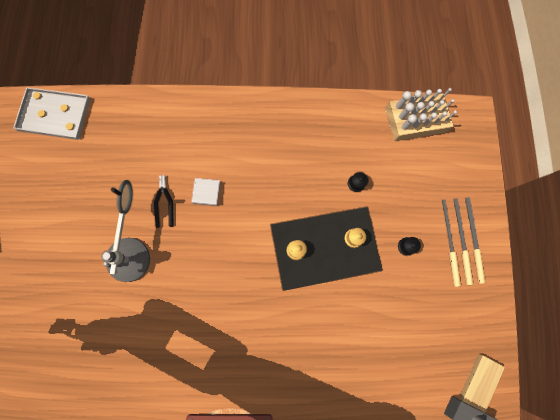

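View pics/scene0.png

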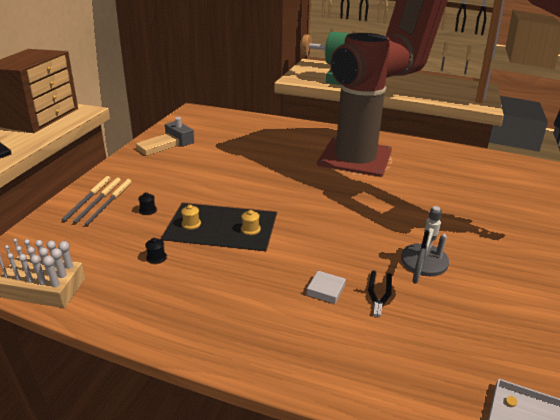

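The top view shows the loupe at the left (base ~(127,260), lens ~(125,197)), pliers (164,200), block (206,192), and the pad with brass finials at (297,249) and (356,237). There are black decoys off the pad. The scene view shows the same things from the far side. Next I enlarge the loupe and segment the brass.

Run:
```python
import cv2,numpy as np
t=cv2.imread("pics/top0.png"); s=cv2.imread("pics/scene0.png")
a=cv2.resize(t[170:290,90:180],None,fx=4.4,fy=4.4,interpolation=cv2.INTER_CUBIC)
b=cv2.resize(s[195:285,385:465],None,fx=5,fy=5,interpolation=cv2.INTER_CUBIC)
o=np.zeros((530,800,3),np.uint8); o[:a.shape[0],:a.shape[1]]=a; o[:b.shape[0],400:400+b.shape[1]]=b
cv2.imwrite("pics/loupe.png",o); print(a.shape,b.shape)
for im,n in((t,"top"),(s,"scene")):
    h=cv2.cvtColor(im,cv2.COLOR_BGR2HSV)
    m=cv2.inRange(h,(15,140,120),(32,255,255))
    k,l,st,c=cv2.connectedComponentsWithStats(m)
    for i in range(1,k):
        if st[i,4]>60: print(n,st[i],c[i])
```

```text
(528, 396, 3) (450, 400, 3)
top [345 228  21  20 273] [355.31135531 237.14285714]
top [287 240  19  20 269] [296.30111524 249.3866171 ]
scene [182 204  19  25 300] [191.77333333 216.38333333]
scene [242 210  19  25 301] [251.87707641 221.74086379]
scene [506 396  11  11  81] [511.2962963  400.60493827]
```

View pics/loupe.png

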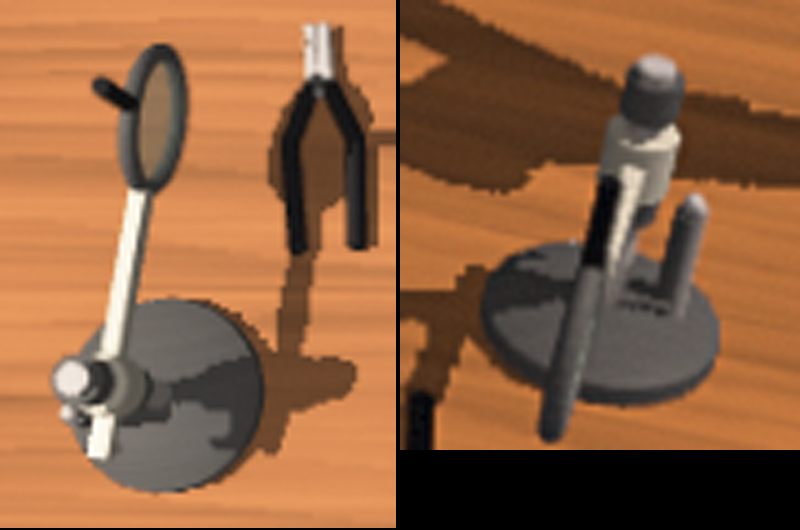

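The crop shows the stub tip at top-view ~(112.7,189.8), post top ~(105.9,256.4) and disc centre ~(129,260). In the scene view the stub tip is ~(427,231) and the post top ~(436,208). The arm's white tail and the stop pin are visible too.

```bash
cat > h.py <<'E'
from station import telemetry, imaging, env
import cv2,numpy as np
def ray(n,uv):
    m=imaging.camera_model(n)
    p=cv2.undistortPoints(np.array([[uv]],float),m["intrinsics"],m["dist_coeffs"])[0,0]
    return np.array(m["origin"]),np.array(m["rotation"])@np.array([p[0],p[1],1])
def atz(n,uv,z):
    o,d=ray(n,uv); return o+d*(z-o[2])/d[2]
def proj(n,P):
    m=imaging.camera_model(n);R=np.array(m["rotation"]).T
    r,_=cv2.Rodrigues(R)
    return cv2.projectPoints(np.array(P,float).reshape(-1,3),r,-R@np.array(m["origin"]),m["intrinsics"],m["dist_coeffs"])[0][:,0]
E
python3 - <<'E'
from h import *
np.set_printoptions(precision=4,suppress=True)
for n,uv,z,l in [("top",(112.7,189.8),.173,"stubtip"),("scene",(427,231.5),.173,"stubtip"),("top",(120.2,192.7),.136,"stubbot"),("scene",(423.6,248),.136,"stubbot"),
 ("top",(105.9,256.4),.145,"post"),("scene",(436.2,208.5),.145,"post"),("top",(129.1,260),.021,"disc"),("scene",(425,259),.022,"disc"),
 ("top",(355.3,237.1),.033,"fR"),("scene",(191.8,216.4),.033,"fR"),("top",(296.3,249.4),.033,"fL"),("scene",(251.9,221.7),.033,"fL"),
 ("top",(206.5,192),.02,"block"),("top",(163,189),.013,"pliers")]:
    print(l,n,atz(n,uv,z))
# silhouette fit of finials
from scipy.optimize import least_squares
prof=[(0,24),(4,24),(6,20),(36,20),(39,21.5),(42,20),(48,13),(54,5)]
th=np.linspace(0,2*np.pi,40)
def bbox(n,x,y):
    P=[(x+r/1e3*np.cos(t),y+r/1e3*np.sin(t),.005+z/1e3) for z,r in prof for t in th]
    p=proj(n,P);return np.r_[p.min(0),p.max(0)]
obs={"R":{"top":(345,228,366,248),"scene":(182,204,201,229)},"L":{"top":(287,240,306,260),"scene":(242,210,261,235)}}
for k,g in(("R",(.4,-.2)),("L",(.4,-.1))):
    for ns in(["top"],["scene"],["top","scene"]):
        f=lambda q:np.concatenate([bbox(n,*q)-np.array(obs[k][n]) for n in ns])
        r=least_squares(f,g);print(k,ns,r.x,r.fun)
E
```

```text
stubtip top [0.6065 0.2437 0.173 ]
stubtip scene [0.6116 0.245  0.173 ]
stubbot top [0.6088 0.2408 0.136 ]
stubbot scene [0.614  0.2455 0.136 ]
post top [0.4676 0.2583 0.145 ]
post scene [0.4736 0.2586 0.145 ]
disc top [0.4668 0.2491 0.021 ]
disc scene [0.4925 0.2585 0.022 ]
fR top [ 0.5269 -0.3069  0.033 ]
fR scene [ 0.5363 -0.3001  0.033 ]
fL top [ 0.4958 -0.1595  0.033 ]
fL scene [ 0.5053 -0.1533  0.033 ]
block top [0.6395 0.0651 0.02  ]
pliers top [0.6477 0.1771 0.013 ]
R ['top'] [ 0.5264 -0.3104] [-0.3909  0.1129  0.3796 -0.1195]
R ['scene'] [ 0.5279 -0.3073] [-0.2665  0.0988  0.2711 -0.1079]
R ['top', 'scene'] [ 0.5265 -0.3092] [-0.8385  0.0776 -0.0812 -0.1518 -0.6554 -0.3352 -0.1394 -0.5759]
L ['top'] [ 0.4958 -0.1616] [-0.5222  0.1501  0.504  -0.1585]
L ['scene'] [ 0.4989 -0.1573] [-0.2873 -0.1627  0.288   0.1349]
L ['top', 'scene'] [ 0.4963 -0.1599] [-1.2144 -0.048  -0.2143 -0.3493 -0.8515 -0.9157 -0.3206 -0.6751]
```

Everything is consistent: finials at (0.527,-0.309) and (0.497,-0.160); stub (0.609,0.244); hinge ≈(0.470,0.256), which is 0.14 m from the stub as specified. Next I move above the stub.

>>> send_rows(
  increments=[
    [[0,0,0],[-0.15,-0.05,0],50],
    [[0,0,0],[-0.3,-0.1,0],50],
    [[0,0,0],[-0.5,-0.17,0],50],
    [[0,0,0],[-0.7,-0.24,0],50],
    [[0,0,0],[-0.91,-0.305,0],50],
    [[0,0,0],[-0.91,-0.305,0],50],
    [[0,0,0],[-0.91,-0.305,0],50],
    [[0,0,0],[-0.91,-0.305,0],50],
    [[0,0,0],[-0.91,-0.305,0],50],
    [[0,0,0],[-0.91,-0.305,0],50],
  ],
)

```text
t: 0.93
ee_pos: [0.3262, 0.5053, 0.2451]
tool_rot: [[-0.912, 0.409, -0.0], [0.409, 0.912, -0.0], [0.0, -0.0, -1.0]]
wrist_force: [0.2, -0.7, -1.0]
width: 0.498
gripper_force: 0.0
```

>>> send_rows(
  increments=[
    [[0,0,0],[-0.1,-0.03,0],50],
    [[0,0,0],[-0.2,-0.06,0],50],
    [[0,0,0],[-0.3,-0.1,0],50],
    [[0,0,0],[-0.4,-0.13,0],50],
    [[0,0,0],[-0.5,-0.17,0],50],
    [[0,0,0],[-0.6,-0.2,0],50],
    [[0,0,0],[-0.7,-0.24,0],50],
    [[0,0,0],[-0.8,-0.27,0],50],
    [[0,0,0],[-0.9,-0.3,0],50],
    [[0,0,0],[-1.0,-0.335,0],50],
  ],
)

```text
t: 1.77
ee_pos: [0.4052, 0.4325, 0.2453]
tool_rot: [[-0.912, 0.411, 0.0], [0.411, 0.912, 0.0], [-0.0, 0.0, -1.0]]
wrist_force: [-0.8, 0.1, 0.1]
width: 0.502
gripper_force: 0.0
```

>>> send_rows(
  increments=[
    [[0,0,0],[-0.1,-0.03,0],50],
    [[0,0,0],[-0.2,-0.06,0],50],
    [[0,0,0],[-0.3,-0.1,0],50],
    [[0,0,0],[-0.4,-0.13,0],50],
    [[0,0,0],[-0.5,-0.17,0],50],
    [[0,0,0],[-0.6,-0.2,0],50],
    [[0,0,0],[-0.7,-0.24,0],50],
    [[0,0,0],[-0.8,-0.27,0],50],
    [[0,0,0],[-0.9,-0.3,0],50],
    [[0,0,0],[-1.0,-0.335,0],50],
  ],
)

```text
t: 2.6
ee_pos: [0.4826, 0.361, 0.2453]
tool_rot: [[-0.912, 0.41, 0.0], [0.41, 0.912, 0.0], [-0.0, 0.0, -1.0]]
wrist_force: [0.2, 1.0, 0.2]
width: 0.502
gripper_force: 0.0
```

>>> send_rows(
  increments=[
    [[0,0,0],[-0.1,-0.03,0],50],
    [[0,0,0],[-0.2,-0.06,0],50],
    [[0,0,0],[-0.3,-0.1,0],50],
    [[0,0,0],[-0.4,-0.13,0],50],
    [[0,0,0],[-0.5,-0.17,0],50],
    [[0,0,0],[-0.6,-0.2,0],50],
    [[0,0,0],[-0.7,-0.24,0],50],
    [[0,0,0],[-0.8,-0.27,0],50],
    [[0,0,0],[-0.9,-0.3,0],50],
    [[0,0,0],[-1.0,-0.335,0],50],
  ],
)

```text
t: 3.43
ee_pos: [0.5601, 0.2894, 0.2453]
tool_rot: [[-0.912, 0.41, 0.0], [0.41, 0.912, 0.0], [-0.0, 0.0, -1.0]]
wrist_force: [0.1, 0.4, 0.3]
width: 0.501
gripper_force: 0.0
```

>>> send_rows(
  increments=[
    [[0,0,-0.02],[-0.1,-0.03,0],50],
    [[0,0,-0.04],[-0.2,-0.06,0],50],
    [[0,0,-0.06],[-0.3,-0.1,0],50],
    [[0,0,-0.08],[-0.4,-0.13,0],50],
    [[0,0,-0.107],[-0.5,-0.17,0],50],
    [[0,0,-0.107],[-0.65,-0.216,0],50],
    [[0,0,-0.107],[-0.65,-0.216,0],50],
    [[0,0,-0.107],[-0.65,-0.216,0],50],
    [[0,0,-0.107],[-0.65,-0.216,0],50],
    [[0,0,-0.107],[-0.65,-0.216,0],50],
  ],
)

```text
t: 4.27
ee_pos: [0.6094, 0.2441, 0.2452]
tool_rot: [[-0.996, 0.087, -0.0], [0.087, 0.996, 0.0], [0.0, 0.0, -1.0]]
wrist_force: [-0.2, 0.9, 0.5]
width: 0.496
gripper_force: 0.0
```

Run:
```python
from h import *
np.set_printoptions(precision=4,suppress=True)
o=telemetry.get_obs(); print(o["t"],o["ee_pos"],o["tool_rot"],o["wrist_force"],o["width"])
im=imaging.get_image("wrist"); cv2.imwrite("pics/w1.png",im[:,:,::-1])
M=imaging.camera_model("wrist")
T=np.eye(4);T[:3,:3]=o["tool_rot"];T[:3,3]=o["ee_pos"];W=T@np.array(M["T_tool_cam"]);C=np.linalg.inv(W)
r,_=cv2.Rodrigues(C[:3,:3])
for P in [(.609,.244,.173),(.609,.244,.136),(.47,.256,.145)]: print(P,cv2.projectPoints(np.array([P]),r,C[:3,3],M["intrinsics"],M["dist_coeffs"])[0].ravel())
```

```text
4.2667 [0.6094 0.2441 0.2452] [[-0.9962  0.0872 -0.0003]
 [ 0.0872  0.9962  0.0002]
 [ 0.0004  0.0001 -1.    ]] [-0.1806  0.9151  0.5286] 0.49623398435592697
(0.609, 0.244, 0.173) [279.9805 229.6541]
(0.609, 0.244, 0.136) [279.8138 214.2657]
(0.47, 0.256, 0.145) [279.6175  18.9474]
```

View pics/w1.png

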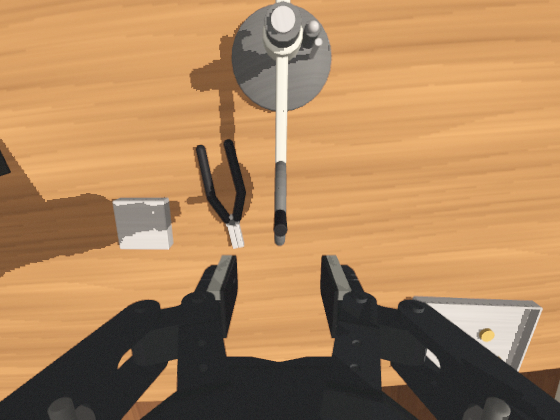

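The wrist view puts the stub at (280,228) against a prediction of (280,230), and the post top at (283,20) against (280,19), so the estimates hold. I go down around the stub and push along the arc.

>>> send_rows(
  increments=[
    [[0,0,0],[0,0,0.1],50],
    [[0,0,0],[0,0,0.2],50],
    [[0,0,0],[0,0,0.3],50],
    [[0,0,0],[0,0,0.4],50],
    [[0,0,0],[0,0,0.5],50],
    [[0,0,0],[0,0,0.6],50],
    [[0,0,0],[0,0,0.7],50],
    [[0,0,0],[0,0,0.8],50],
    [[0,0,0],[0,0,0.9],50],
    [[0,0,0],[0,0,0.93],50],
  ],
)

```text
t: 5.15
ee_pos: [0.6087, 0.2434, 0.1498]
tool_rot: [[-0.996, 0.087, -0.003], [0.087, 0.996, -0.001], [0.003, -0.001, -1.0]]
wrist_force: [-0.7, 0.9, -1.2]
width: 0.502
gripper_force: 0.0
```

>>> send_rows(
  increments=[
    [[0,0,0.0222],[0.003,-0.098,0],50],
    [[0,0,0.0444],[0.014,-0.195,0],50],
    [[0,0,0.0667],[0.031,-0.291,0],50],
    [[0,0,0.0889],[0.054,-0.386,0],50],
    [[0,0,0.1111],[0.084,-0.479,0],50],
    [[0,0,0.1333],[0.121,-0.569,0],50],
    [[0,0,0.1556],[0.164,-0.657,0],50],
    [[0,0,0.1778],[0.213,-0.742,0],50],
    [[0,0,0.2],[0.267,-0.823,0],50],
    [[0,0,0.2222],[0.328,-0.9,0],50],
  ],
)

```text
t: 5.98
ee_pos: [0.5693, 0.1566, 0.1526]
tool_rot: [[-0.705, 0.709, 0.001], [0.709, 0.705, 0.0], [-0.0, 0.001, -1.0]]
wrist_force: [-0.4, 1.2, 1.0]
width: 0.502
gripper_force: 0.4
```

>>> send_rows(
  increments=[
    [[0,0,0.0111],[0.001,-0.049,0],50],
    [[0,0,0.0222],[0.003,-0.098,0],50],
    [[0,0,0.0333],[0.008,-0.146,0],50],
    [[0,0,0.0444],[0.014,-0.195,0],50],
    [[0,0,0.0556],[0.021,-0.243,0],50],
    [[0,0,0.0667],[0.031,-0.291,0],50],
    [[0,0,0.0778],[0.042,-0.339,0],50],
    [[0,0,0.0889],[0.054,-0.386,0],50],
    [[0,0,0.1],[0.069,-0.433,0],50],
    [[0,0,0.1111],[0.084,-0.479,0],50],
  ],
)

```text
t: 6.82
ee_pos: [0.5302, 0.1296, 0.1527]
tool_rot: [[-0.422, 0.907, 0.003], [0.907, 0.422, 0.002], [0.0, 0.003, -1.0]]
wrist_force: [3.7, 4.3, -3.1]
width: 0.5
gripper_force: 2.6
```

>>> send_rows(
  increments=[
    [[0,0,0.0056],[0,-0.024,0],50],
    [[0,0,0.0111],[0.001,-0.049,0],50],
    [[0,0,0.0167],[0.002,-0.073,0],50],
    [[0,0,0.0222],[0.003,-0.098,0],50],
    [[0,0,0.0278],[0.005,-0.122,0],50],
    [[0,0,0.0333],[0.008,-0.146,0],50],
    [[0,0,0.0389],[0.011,-0.17,0],50],
    [[0,0,0.0444],[0.014,-0.195,0],50],
    [[0,0,0.05],[0.018,-0.219,0],50],
    [[0,0,0.0556],[0.021,-0.243,0],50],
  ],
)

```text
t: 7.65
ee_pos: [0.5063, 0.1203, 0.1524]
tool_rot: [[-0.258, 0.966, 0.0], [0.966, 0.258, -0.0], [-0.0, -0.0, -1.0]]
wrist_force: [-0.3, -0.4, 0.3]
width: 0.501
gripper_force: 0.2
```

Run:
```python
from h import *
np.set_printoptions(precision=4,suppress=True)
o=telemetry.get_obs(); print(o["t"],o["ee_pos"],o["wrist_force"],o["gripper_force"])
t=imaging.get_image("top")[:,:,::-1]; cv2.imwrite("pics/top1.png",t)
cv2.imwrite("pics/top1c.png",cv2.resize(t[150:300,80:240],None,fx=4,fy=4,interpolation=cv2.INTER_CUBIC))
```

```text
7.65 [0.5063 0.1203 0.1524] [-0.3391 -0.4185  0.3023] 0.16761112958192825
```

View pics/top1c.png

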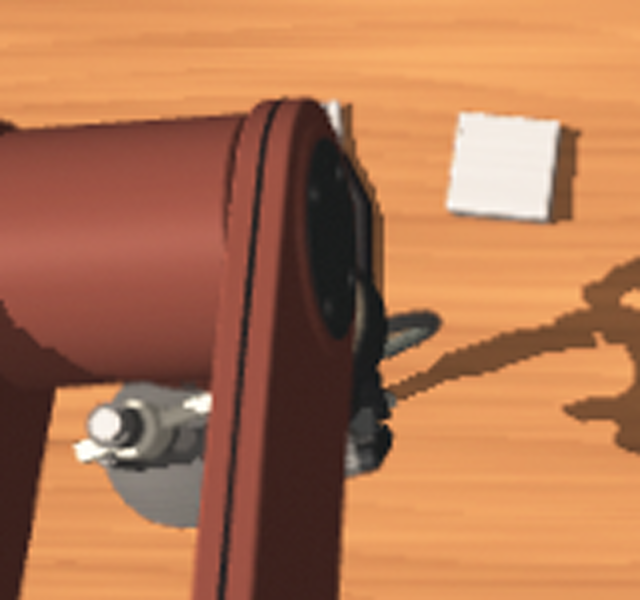

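>>> send_rows(
  increments=[
    [[0,0,0.0028],[0,-0.012,0],50],
    [[0,0,0.0056],[0,-0.024,0],50],
    [[0,0,0.0083],[0.001,-0.037,0],50],
    [[0,0,0.0111],[0.001,-0.049,0],50],
    [[0,0,0.0139],[0.001,-0.061,0],50],
    [[0,0,0.0167],[0.002,-0.073,0],50],
    [[0,0,0.0194],[0.003,-0.085,0],50],
    [[0,0,0.0222],[0.003,-0.098,0],50],
    [[0,0,0.0222],[0.003,-0.098,0],50],
    [[0,0,0.0222],[0.003,-0.098,0],50],
  ],
)

```text
t: 8.53
ee_pos: [0.4969, 0.1182, 0.1523]
tool_rot: [[-0.191, 0.982, -0.0], [0.982, 0.191, -0.0], [-0.0, -0.0, -1.0]]
wrist_force: [0.3, 0.4, -0.9]
width: 0.494
gripper_force: 0.0
```

>>> send_rows(
  increments=[
    [[0,0,0.0028],[0,-0.012,0],50],
    [[0,0,0.0056],[0,-0.024,0],50],
    [[0,0,0.0083],[0.001,-0.037,0],50],
    [[0,0,0.0111],[0.001,-0.049,0],50],
    [[0,0,0.0139],[0.001,-0.061,0],50],
    [[0,0,0.0167],[0.002,-0.073,0],50],
    [[0,0,0.0194],[0.003,-0.085,0],50],
    [[0,0,0.0222],[0.003,-0.098,0],50],
    [[0,0,0.0222],[0.003,-0.098,0],50],
    [[0,0,0.0222],[0.003,-0.098,0],50],
  ],
)

```text
t: 9.37
ee_pos: [0.4872, 0.1167, 0.1523]
tool_rot: [[-0.123, 0.992, 0.0], [0.992, 0.123, -0.0], [-0.0, 0.0, -1.0]]
wrist_force: [-0.5, -0.1, 0.1]
width: 0.498
gripper_force: 0.0
```

>>> send_rows(
  increments=[
    [[0,0,0],[0,0,-0.1],50],
    [[0,0,0],[0,0,-0.2],50],
    [[0,0,0],[0,0,-0.3],50],
    [[0,0,0],[0,0,-0.4],50],
    [[0,0,0],[0,0,-0.5],50],
    [[0,0,0],[0,0,-0.6],50],
    [[0,0,0],[0,0,-0.7],50],
    [[0,0,0],[0,0,-0.8],50],
    [[0,0,0],[0,0,-0.9],50],
    [[0,0,0],[0,0,-0.93],50],
  ],
)

```text
t: 10.2
ee_pos: [0.4882, 0.1168, 0.2476]
tool_rot: [[-0.123, 0.992, 0.003], [0.992, 0.123, 0.0], [-0.0, 0.003, -1.0]]
wrist_force: [0.5, -0.2, -0.2]
width: 0.499
gripper_force: 0.0
```

```bash
cat >> h.py <<'E'
def wray(o,uv,z):
    M=imaging.camera_model("wrist")
    T=np.eye(4);T[:3,:3]=o["tool_rot"];T[:3,3]=o["ee_pos"];W=T@np.array(M["T_tool_cam"])
    p=cv2.undistortPoints(np.array([[uv]],float),M["intrinsics"],M["dist_coeffs"])[0,0]
    d=W[:3,:3]@np.array([p[0],p[1],1]);return W[:3,3]+d*(z-W[2,3])/d[2]
E
python3 - <<'E'
from h import *
import pickle
o=telemetry.get_obs(); print(o["ee_pos"]); pickle.dump({k:np.array(o[k]) for k in("ee_pos","tool_rot")},open("w2.pkl","wb"))
im=imaging.get_image("wrist"); cv2.imwrite("pics/w2.png",im[:,:,::-1])
E
```

```text
[0.48816803 0.11676617 0.24757775]
```

View pics/w2.png

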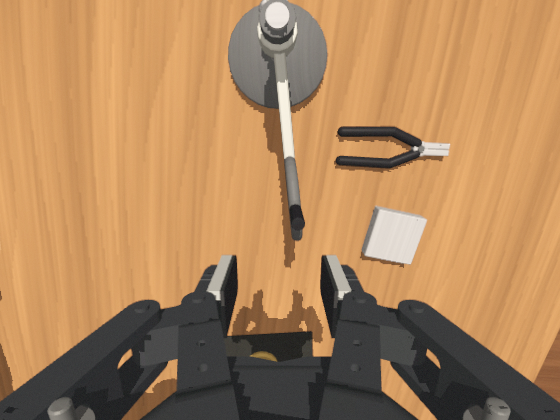

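The stub top is at (297,217) and the post top at (277,17), so the arm lies clearly short of the tool line.

Run:
```python
from h import *
import pickle
np.set_printoptions(precision=4,suppress=True)
o=pickle.load(open("w2.pkl","rb"))
s=wray(o,(297.5,216),.173); s2=wray(o,(297.5,234),.098); h=wray(o,(277,17),.145)
print(s,s2,h,np.linalg.norm((s-h)[:2]))
H=np.array([.470,.257]);
for q in (s,): print(np.degrees(np.arctan2(q[1]-H[1],q[0]-H[0])),np.degrees(np.arctan2(q[1]-h[1],q[0]-h[0])),np.hypot(*(q[:2]-H)))
```

```text
[0.5005 0.1273 0.173 ] [0.511  0.0865 0.098 ] [0.4703 0.2567 0.145 ] 0.13284196191171493
-76.77593410787885 -76.87430647427111 0.1332374704614552
```

The arm now lies at −76.8°, having turned about 72° (1.25 rad). The push-back vanished past the expected point, so it is seated in the catch. The lens centre is ≈(0.502,0.121,0.095) and its axis (0.974,0.228), which puts the target at ≈(0.580,0.139,0.095). Next I go to the near finial, L.

>>> send_rows(
  increments=[
    [[0,0,0],[-0.1,-0.01,0],100],
    [[0,0,0],[-0.2,-0.02,0],100],
    [[0,0,0],[-0.3,-0.03,0],100],
    [[0,0,0],[-0.4,-0.04,0],100],
    [[0,0,0],[-0.5,-0.05,0],100],
    [[0,0,0],[-0.6,-0.06,0],100],
    [[0,0,0],[-0.7,-0.065,0],100],
    [[0,0,0],[-0.8,-0.07,0],100],
    [[0,0,0],[-0.9,-0.08,0],100],
    [[0,0,0],[-1.0,-0.09,0],100],
  ],
)

```text
t: 11.08
ee_pos: [0.4907, 0.0153, 0.2453]
tool_rot: [[-0.122, 0.992, 0.0], [0.992, 0.122, 0.0], [0.0, 0.0, -1.0]]
wrist_force: [0.2, -0.2, 0.2]
width: 1.004
gripper_force: 0.0
```

>>> send_rows(
  increments=[
    [[0,0,0],[-0.1,-0.01,0],100],
    [[0,0,0],[-0.2,-0.02,0],100],
    [[0,0,0],[-0.3,-0.03,0],100],
    [[0,0,0],[-0.4,-0.04,0],100],
    [[0,0,0],[-0.5,-0.05,0],100],
    [[0,0,0],[-0.6,-0.06,0],100],
    [[0,0,0],[-0.7,-0.065,0],100],
    [[0,0,0],[-0.8,-0.07,0],100],
    [[0,0,0],[-0.9,-0.08,0],100],
    [[0,0,0],[-1.0,-0.09,0],100],
  ],
)

```text
t: 11.92
ee_pos: [0.494, -0.085, 0.2453]
tool_rot: [[-0.123, 0.992, -0.0], [0.992, 0.123, 0.0], [0.0, -0.0, -1.0]]
wrist_force: [0.7, -0.9, 0.7]
width: 1.002
gripper_force: 0.0
```

>>> send_rows(
  increments=[
    [[0,0,0.025],[-0.1,-0.01,0.05],100],
    [[0,0,0.05],[-0.2,-0.02,0.1],100],
    [[0,0,0.075],[-0.3,-0.03,0.15],100],
    [[0,0,0.1],[-0.4,-0.04,0.2],100],
    [[0,0,0.125],[-0.5,-0.05,0.25],100],
    [[0,0,0.15],[-0.6,-0.06,0.3],100],
    [[0,0,0.175],[-0.7,-0.065,0.4],100],
    [[0,0,0.2],[-0.76,-0.07,0.45],100],
    [[0,0,0.225],[-0.76,-0.07,0.5],100],
    [[0,0,0.233],[-0.76,-0.07,0.5],100],
  ],
)

```text
t: 12.75
ee_pos: [0.4956, -0.161, 0.1939]
tool_rot: [[0.576, 0.817, -0.002], [0.817, -0.576, 0.001], [-0.0, -0.002, -1.0]]
wrist_force: [0.1, 1.0, 0.7]
width: 0.999
gripper_force: 0.0
```

>>> send_rows(
  increments=[
    [[0,0,0.025],[0,0,0.1],100],
    [[0,0,0.05],[0,0,0.2],100],
    [[0,0,0.075],[0,0,0.3],100],
    [[0,0,0.1],[0,0,0.4],100],
    [[0,0,0.125],[0,0,0.5],100],
    [[0,0,0.15],[0,0,0.6],100],
    [[0,0,0.175],[0,0,0.7],100],
    [[0,0,0.2],[0,0,0.8],100],
    [[0,0,0.225],[0,0,0.9],100],
    [[0,0,0.233],[0,0,0.9],100],
  ],
)

```text
t: 13.58
ee_pos: [0.4949, -0.1602, 0.103]
tool_rot: [[0.975, 0.224, -0.003], [0.224, -0.975, 0.002], [-0.003, -0.002, -1.0]]
wrist_force: [-0.8, 0.7, -0.7]
width: 1.003
gripper_force: 0.0
```

Run:
```python
from h import *
np.set_printoptions(precision=4,suppress=True)
o=telemetry.get_obs(); R=np.array(o["tool_rot"]); print(o["t"],o["ee_pos"],R,o["wrist_force"])
print("to L",R.T@(np.array([.497,-.160,.022])-o["ee_pos"]))
im=imaging.get_image("wrist"); 
t=imaging.get_image("top"); cv2.imwrite("pics/c3.png",np.hstack([cv2.resize(im,(400,300)),cv2.resize(t[130:310,70:310],(400,300))])[:,:,::-1])
```

```text
13.5833 [ 0.4949 -0.1602  0.103 ] [[ 0.9747  0.2237 -0.0032]
 [ 0.2237 -0.9747  0.0016]
 [-0.0028 -0.0023 -1.    ]] [-0.8486  0.656  -0.7097]
to L [0.0023 0.0005 0.081 ]
```

View pics/c3.png

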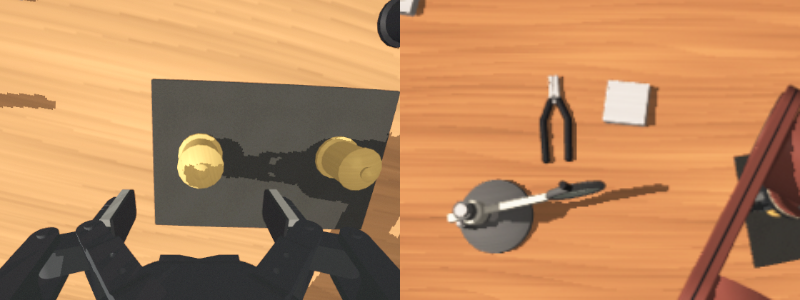

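On the left, the finial sits at (201,160), centred between the fingers (mid 199). On the right, the top view confirms the loupe arm stays out.

>>> send_rows(
  increments=[
    [[0,0,0],[0.01,0,0.15],100],
    [[0,0,0],[0.02,0,0.3],100],
    [[0,0,0],[0.02,0,0.45],100],
    [[0,0,0],[0.02,0,0.6],100],
    [[0,0,0],[0.02,0,0.7],100],
    [[0,0,0],[0.02,0,0.77],100],
    [[0,0,0],[0.02,0,0.81],100],
    [[0,0,0],[0.02,0,0.83],100],
    [[0,0,0],[0.02,0,0.83],100],
    [[0,0,0],[0.02,0,0.83],80],
  ],
)

```text
t: 14.52
ee_pos: [0.4988, -0.1601, 0.0229]
tool_rot: [[0.974, 0.228, 0.001], [0.228, -0.974, -0.0], [0.001, 0.001, -1.0]]
wrist_force: [0.4, 0.1, 1.1]
width: 0.882
gripper_force: 0.0
```

>>> send_rows(
  increments=[
    [[0,0,0],[0,0,0],70],
    [[0,0,0],[0,0,0],60],
    [[0,0,0],[0,0,0],50],
    [[0,0,0],[0,0,0],40],
    [[0,0,0],[0,0,0],20],
    [[0,0,0],[0,0,0],0],
    [[0,0,0],[0,0,0],0],
    [[0,0,0],[0,0,0],0],
    [[0,0,0],[0,0,0],0],
    [[0,0,0],[0,0,0],0],
  ],
)

```text
t: 15.35
ee_pos: [0.4988, -0.1602, 0.0231]
tool_rot: [[0.974, 0.228, 0.001], [0.228, -0.974, -0.001], [0.001, 0.001, -1.0]]
wrist_force: [-1.4, 0.1, 5.8]
width: 0.455
gripper_force: 61.2
```

>>> send_rows(
  increments=[
    [[0,0,0],[0,0,-0.1],0],
    [[0,0,0],[0,0,-0.2],0],
    [[0,0,0],[0,0,-0.3],0],
    [[0,0,0],[0,0,-0.4],0],
    [[0,0,0],[0,0,-0.5],0],
    [[0,0,0],[0,0,-0.5],0],
    [[0,0,0],[0,0,-0.5],0],
    [[0,0,0],[0,0,-0.5],0],
    [[0,0,0],[0,0,-0.5],0],
    [[0,0,0],[0,0,-0.5],0],
  ],
)

```text
t: 16.18
ee_pos: [0.4977, -0.1596, 0.0715]
tool_rot: [[0.974, 0.228, -0.001], [0.228, -0.974, 0.001], [-0.001, -0.001, -1.0]]
wrist_force: [-0.7, 1.1, -4.4]
width: 0.455
gripper_force: 61.2
```

>>> send_rows(
  increments=[
    [[0,0,0],[0,0,0],0],
    [[0,0,0],[0,0,0],0],
    [[0,0,0],[0,0,0],0],
    [[0,0,0],[0,0,0],0],
    [[0,0,0],[0,0,0],0],
    [[0,0,0],[0,0,0],0],
    [[0,0,0],[0,0,0],0],
    [[0,0,0],[0,0,0],0],
    [[0,0,0],[0,0,0],0],
    [[0,0,0],[0,0,0],0],
  ],
)

```text
t: 17.02
ee_pos: [0.4983, -0.1599, 0.0723]
tool_rot: [[0.974, 0.228, 0.0], [0.228, -0.974, -0.0], [0.0, 0.0, -1.0]]
wrist_force: [-0.0, 0.3, -3.8]
width: 0.454
gripper_force: 61.2
```

Run:
```python
from h import *
o=telemetry.get_obs(); print(o["wrist_force"],o["ee_pos"])
for i in range(4):
    imaging.get_image("top"); o=telemetry.get_obs(); print(o["t"],o["wrist_force"],o["torque"],o["tau"][:3])
```

```text
[-0.01105097  0.28746093 -3.79243554] [ 0.4982855  -0.15985714  0.07234129]
17.0667 [ 0.01293753 -0.23971457 -3.08013671] [-0.01504272 -0.07071951  0.00772583] [ 2.27754904e-04 -4.33254254e+01 -3.43970239e+01]
17.1167 [ 0.08871164  0.48873109 -4.22103688] [-0.01313373  0.02888524 -0.01076689] [-3.94590206e-04 -4.33265519e+01 -3.43970525e+01]
17.1667 [-0.72222104  0.43415526 -4.30183818] [-0.04114848  0.02764561 -0.00074861] [ 5.83660403e-04 -4.33279073e+01 -3.43971813e+01]
17.2167 [-0.1089284   0.12489021 -3.68108908] [-0.0421425   0.01248764 -0.01895529] [-3.75866393e-04 -4.33283722e+01 -3.43970919e+01]
```

L weighs about 0.39 kg, so it is the solid one. I set it back, then lift R to check.

>>> send_rows(
  increments=[
    [[0,0,0],[0,0,0.1],0],
    [[0,0,0],[0,0,0.2],0],
    [[0,0,0],[0,0,0.3],0],
    [[0,0,0],[0,0,0.38],0],
    [[0,0,0],[0,0,0.44],0],
    [[0,0,0],[0,0,0.47],0],
    [[0,0,0],[0,0,0.49],0],
    [[0,0,0],[0,0,0.495],0],
    [[0,0,0],[0,0,0.495],0],
    [[0,0,0],[0,0,0.495],0],
  ],
)

```text
t: 18.05
ee_pos: [0.4987, -0.16, 0.0231]
tool_rot: [[0.974, 0.228, 0.001], [0.228, -0.974, -0.0], [0.001, 0.001, -1.0]]
wrist_force: [0.2, 0.5, -1.3]
width: 0.459
gripper_force: 61.3
```

>>> send_rows(
  increments=[
    [[0,0,0],[0,0,0],50],
    [[0,0,0],[0,0,0],60],
    [[0,0,0],[0,0,0],70],
    [[0,0,0],[0,0,0],80],
    [[0,0,0],[0,0,0],90],
    [[0,0,0],[0,0,0],100],
    [[0,0,0],[0,0,0],100],
    [[0,0,0],[0,0,0],100],
    [[0,0,0],[0,0,0],100],
    [[0,0,0],[0,0,0],100],
  ],
)

```text
t: 18.88
ee_pos: [0.4983, -0.1598, 0.0228]
tool_rot: [[0.974, 0.228, 0.0], [0.228, -0.974, -0.0], [0.0, 0.0, -1.0]]
wrist_force: [-0.7, 0.4, 0.3]
width: 0.998
gripper_force: 0.0
```

>>> send_rows(
  increments=[
    [[0,0,0],[0,0,-0.1],100],
    [[0,0,0],[0,0,-0.2],100],
    [[0,0,0],[0,0,-0.3],100],
    [[0,0,0],[0,0,-0.4],100],
    [[0,0,0],[0,0,-0.5],100],
    [[0,0,0],[0,0,-0.6],100],
    [[0,0,0],[0,0,-0.7],100],
    [[0,0,0],[0,0,-0.8],100],
    [[0,0,0],[0,0,-0.9],100],
    [[0,0,0],[0,0,-0.9],100],
  ],
)

```text
t: 19.72
ee_pos: [0.4997, -0.1605, 0.1155]
tool_rot: [[0.974, 0.228, 0.004], [0.228, -0.974, -0.002], [0.003, 0.003, -1.0]]
wrist_force: [-0.0, 0.1, 0.6]
width: 1.001
gripper_force: 0.0
```

>>> send_rows(
  increments=[
    [[0,0,0],[0,0.08,0],100],
    [[0,0,0],[-0.01,0.16,0],100],
    [[0,0,0],[-0.01,0.24,0],100],
    [[0,0,0],[-0.01,0.32,0],100],
    [[0,0,0],[-0.02,0.4,0],100],
    [[0,0,0],[-0.02,0.48,0],100],
    [[0,0,0],[-0.02,0.56,0],100],
    [[0,0,0],[-0.03,0.64,0],100],
    [[0,0,0],[-0.03,0.72,0],100],
    [[0,0,0],[-0.03,0.76,0],100],
  ],
)

```text
t: 20.55
ee_pos: [0.5129, -0.2358, 0.1129]
tool_rot: [[0.974, 0.227, 0.0], [0.227, -0.974, -0.0], [0.0, 0.0, -1.0]]
wrist_force: [-0.5, -1.1, -0.6]
width: 0.999
gripper_force: 0.0
```

>>> send_rows(
  increments=[
    [[0,0,0],[0,0.08,0],100],
    [[0,0,0],[-0.01,0.16,0],100],
    [[0,0,0],[-0.01,0.24,0],100],
    [[0,0,0],[-0.01,0.32,0],100],
    [[0,0,0],[-0.02,0.4,0],100],
    [[0,0,0],[-0.02,0.48,0],100],
    [[0,0,0],[-0.02,0.56,0],100],
    [[0,0,0],[-0.03,0.64,0],100],
    [[0,0,0],[-0.03,0.72,0],100],
    [[0,0,0],[-0.03,0.76,0],100],
  ],
)

```text
t: 21.38
ee_pos: [0.5272, -0.3105, 0.1128]
tool_rot: [[0.974, 0.227, 0.0], [0.227, -0.974, -0.0], [0.0, 0.0, -1.0]]
wrist_force: [-0.9, 0.1, 0.2]
width: 1.005
gripper_force: 0.0
```

Run:
```python
from h import *
np.set_printoptions(precision=4,suppress=True)
o=telemetry.get_obs(); R=np.array(o["tool_rot"])
im=imaging.get_image("wrist"); cv2.imwrite("pics/w4.png",im[:,:,::-1])
o=telemetry.get_obs(); print(o["t"],o["ee_pos"]); print("to R",R.T@(np.array([.527,-.309,.022])-o["ee_pos"]))
```

```text
21.4333 [ 0.5273 -0.3108  0.1129]
to R [ 0.0001 -0.0018  0.0909]
```

View pics/w4.png

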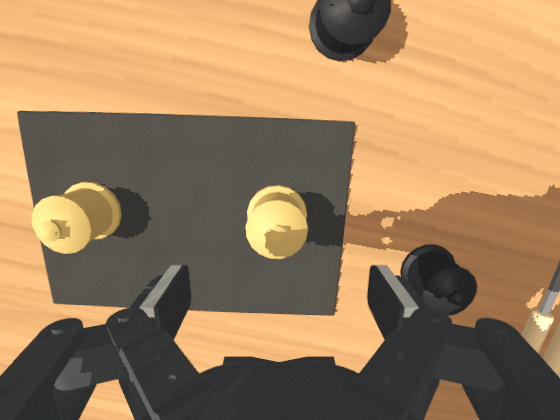

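Finial R is at (277,222), centred between the fingers (mid 278). L stands on the pad at (75,215), and the black decoy at (440,280) is clear of the right finger.

>>> send_rows(
  increments=[
    [[0,0,0],[0,-0.01,0.15],100],
    [[0,0,0],[0,-0.01,0.3],100],
    [[0,0,0],[0,-0.01,0.45],100],
    [[0,0,0],[0,-0.01,0.6],100],
    [[0,0,0],[0,-0.01,0.72],100],
    [[0,0,0],[0,-0.01,0.8],100],
    [[0,0,0],[0,-0.01,0.86],100],
    [[0,0,0],[0,-0.01,0.9],100],
    [[0,0,0],[0,-0.01,0.9],100],
    [[0,0,0],[0,-0.01,0.9],80],
  ],
)

```text
t: 22.27
ee_pos: [0.5271, -0.3084, 0.0232]
tool_rot: [[0.974, 0.228, 0.0], [0.228, -0.974, -0.0], [0.0, 0.0, -1.0]]
wrist_force: [-0.5, 0.6, 0.5]
width: 0.883
gripper_force: 0.0
```

>>> send_rows(
  increments=[
    [[0,0,0],[0,0,0],70],
    [[0,0,0],[0,0,0],60],
    [[0,0,0],[0,0,0],50],
    [[0,0,0],[0,0,0],40],
    [[0,0,0],[0,0,0],20],
    [[0,0,0],[0,0,0],0],
    [[0,0,0],[0,0,0],0],
    [[0,0,0],[0,0,0],0],
    [[0,0,0],[0,0,0],0],
    [[0,0,0],[0,0,0],0],
  ],
)

```text
t: 23.1
ee_pos: [0.5274, -0.3087, 0.0237]
tool_rot: [[0.974, 0.228, 0.001], [0.228, -0.974, -0.001], [0.001, 0.001, -1.0]]
wrist_force: [-1.2, 0.9, 6.2]
width: 0.456
gripper_force: 61.0
```

>>> send_rows(
  increments=[
    [[0,0,0],[0,0,-0.1],0],
    [[0,0,0],[0,0,-0.2],0],
    [[0,0,0],[0,0,-0.3],0],
    [[0,0,0],[0,0,-0.4],0],
    [[0,0,0],[0,0,-0.5],0],
    [[0,0,0],[0,0,-0.5],0],
    [[0,0,0],[0,0,-0.5],0],
    [[0,0,0],[0,0,-0.5],0],
    [[0,0,0],[0,0,-0.5],0],
    [[0,0,0],[0,0,-0.5],0],
  ],
)

```text
t: 23.93
ee_pos: [0.5263, -0.3078, 0.0719]
tool_rot: [[0.974, 0.228, -0.001], [0.228, -0.974, 0.001], [-0.001, -0.001, -1.0]]
wrist_force: [0.5, -0.2, -1.1]
width: 0.454
gripper_force: 60.4
```

>>> send_rows(
  increments=[
    [[0,0,0],[0,0,0],0],
    [[0,0,0],[0,0,0],0],
    [[0,0,0],[0,0,0],0],
    [[0,0,0],[0,0,0],0],
    [[0,0,0],[0,0,0],0],
    [[0,0,0],[0,0,0],0],
    [[0,0,0],[0,0,0],0],
    [[0,0,0],[0,0,0],0],
    [[0,0,0],[0,0,0],0],
    [[0,0,0],[0,0,0],0],
  ],
)

```text
t: 24.77
ee_pos: [0.5268, -0.3083, 0.0728]
tool_rot: [[0.974, 0.228, 0.0], [0.228, -0.974, -0.0], [0.0, 0.0, -1.0]]
wrist_force: [1.0, -0.1, -1.6]
width: 0.454
gripper_force: 60.4
```

Run:
```python
from h import *
for i in range(4):
    imaging.get_image("top"); o=telemetry.get_obs(); print(o["t"],o["wrist_force"],o["ee_pos"])
```

```text
24.8167 [-0.53288928 -0.27728572 -0.87238436] [ 0.5268198  -0.30824645  0.07284159]
24.8667 [-0.30487366  0.65093481 -0.85565058] [ 0.5268114  -0.30821073  0.07281285]
24.9167 [-0.28239692  0.276235   -1.65927754] [ 0.52682068 -0.30827018  0.07284055]
24.9667 [ 0.01395006 -0.03070733 -0.86383938] [ 0.5268124  -0.30822067  0.07281439]
```

R reads about 1.1 N (0.11 kg), so it is hollow. I set it down and fetch L.

>>> send_rows(
  increments=[
    [[0,0,0],[0,0,0.1],0],
    [[0,0,0],[0,0,0.2],0],
    [[0,0,0],[0,0,0.3],0],
    [[0,0,0],[0,0,0.38],0],
    [[0,0,0],[0,0,0.44],0],
    [[0,0,0],[0,0,0.47],0],
    [[0,0,0],[0,0,0.49],0],
    [[0,0,0],[0,0,0.495],0],
    [[0,0,0],[0,0,0.495],0],
    [[0,0,0],[0,0,0.495],0],
  ],
)

```text
t: 25.8
ee_pos: [0.527, -0.3084, 0.0237]
tool_rot: [[0.974, 0.228, 0.0], [0.228, -0.974, -0.0], [0.0, 0.0, -1.0]]
wrist_force: [-1.9, 1.6, 2.1]
width: 0.453
gripper_force: 60.7
```

>>> send_rows(
  increments=[
    [[0,0,0],[0,0,0],50],
    [[0,0,0],[0,0,0],60],
    [[0,0,0],[0,0,0],70],
    [[0,0,0],[0,0,0],80],
    [[0,0,0],[0,0,0],90],
    [[0,0,0],[0,0,0],100],
    [[0,0,0],[0,0,0],100],
    [[0,0,0],[0,0,0],100],
    [[0,0,0],[0,0,0],100],
    [[0,0,0],[0,0,0],100],
  ],
)

```text
t: 26.63
ee_pos: [0.5268, -0.3082, 0.0233]
tool_rot: [[0.974, 0.228, -0.0], [0.228, -0.974, -0.0], [-0.0, -0.0, -1.0]]
wrist_force: [-0.3, -0.6, 0.3]
width: 1.0
gripper_force: 0.0
```

>>> send_rows(
  increments=[
    [[0,0,0],[0,0,-0.1],100],
    [[0,0,0],[0,0,-0.2],100],
    [[0,0,0],[0,0,-0.3],100],
    [[0,0,0],[0,0,-0.4],100],
    [[0,0,0],[0,0,-0.5],100],
    [[0,0,0],[0,0,-0.6],100],
    [[0,0,0],[0,0,-0.7],100],
    [[0,0,0],[0,0,-0.8],100],
    [[0,0,0],[0,0,-0.9],100],
    [[0,0,0],[0,0,-0.9],100],
  ],
)

```text
t: 27.47
ee_pos: [0.5281, -0.3092, 0.1163]
tool_rot: [[0.974, 0.228, 0.003], [0.228, -0.974, -0.003], [0.003, 0.003, -1.0]]
wrist_force: [0.8, -0.1, 0.2]
width: 1.001
gripper_force: 0.0
```

>>> send_rows(
  increments=[
    [[0,0,0],[0,-0.08,0],100],
    [[0,0,0],[0.01,-0.16,0],100],
    [[0,0,0],[0.01,-0.24,0],100],
    [[0,0,0],[0.01,-0.32,0],100],
    [[0,0,0],[0.02,-0.4,0],100],
    [[0,0,0],[0.02,-0.48,0],100],
    [[0,0,0],[0.02,-0.56,0],100],
    [[0,0,0],[0.03,-0.64,0],100],
    [[0,0,0],[0.03,-0.72,0],100],
    [[0,0,0],[0.03,-0.76,0],100],
  ],
)

```text
t: 28.3
ee_pos: [0.5122, -0.2323, 0.1133]
tool_rot: [[0.974, 0.228, -0.0], [0.228, -0.974, 0.0], [-0.0, -0.0, -1.0]]
wrist_force: [0.1, 0.7, -0.2]
width: 0.998
gripper_force: 0.0
```

>>> send_rows(
  increments=[
    [[0,0,0],[0,-0.08,0],100],
    [[0,0,0],[0.01,-0.16,0],100],
    [[0,0,0],[0.01,-0.24,0],100],
    [[0,0,0],[0.01,-0.32,0],100],
    [[0,0,0],[0.02,-0.4,0],100],
    [[0,0,0],[0.02,-0.48,0],100],
    [[0,0,0],[0.02,-0.56,0],100],
    [[0,0,0],[0.03,-0.64,0],100],
    [[0,0,0],[0.03,-0.72,0],100],
    [[0,0,0],[0.03,-0.75,0],100],
  ],
)

```text
t: 29.13
ee_pos: [0.498, -0.1586, 0.1132]
tool_rot: [[0.974, 0.228, -0.0], [0.228, -0.974, 0.0], [-0.0, -0.001, -1.0]]
wrist_force: [-0.4, -0.4, -0.2]
width: 0.995
gripper_force: 0.0
```

Run:
```python
from h import *
np.set_printoptions(precision=4,suppress=True)
o=telemetry.get_obs(); R=np.array(o["tool_rot"]); print(o["t"],o["ee_pos"],R.T@(np.array([.4985,-.160,.022])-o["ee_pos"]))
```

```text
29.1333 [ 0.498  -0.1586  0.1132] [0.0002 0.0016 0.0912]
```

>>> send_rows(
  increments=[
    [[0,0,0],[0,0.01,0.15],100],
    [[0,0,0],[0,0.01,0.3],100],
    [[0,0,0],[0,0.01,0.45],100],
    [[0,0,0],[0,0.01,0.6],100],
    [[0,0,0],[0,0.01,0.72],100],
    [[0,0,0],[0,0.01,0.8],100],
    [[0,0,0],[0,0.01,0.86],100],
    [[0,0,0],[0,0.01,0.9],100],
    [[0,0,0],[0,0.01,0.9],100],
    [[0,0,0],[0,0.01,0.9],80],
  ],
)

```text
t: 29.97
ee_pos: [0.4988, -0.161, 0.0236]
tool_rot: [[0.974, 0.228, 0.0], [0.228, -0.974, -0.0], [0.0, 0.0, -1.0]]
wrist_force: [-0.3, -0.2, 0.5]
width: 0.877
gripper_force: 0.0
```

>>> send_rows(
  increments=[
    [[0,0,0],[0,0,0],70],
    [[0,0,0],[0,0,0],60],
    [[0,0,0],[0,0,0],50],
    [[0,0,0],[0,0,0],40],
    [[0,0,0],[0,0,0],20],
    [[0,0,0],[0,0,0],0],
    [[0,0,0],[0,0,0],0],
    [[0,0,0],[0,0,0],0],
    [[0,0,0],[0,0,0],0],
    [[0,0,0],[0,0,0],0],
  ],
)

```text
t: 30.8
ee_pos: [0.4991, -0.1609, 0.0242]
tool_rot: [[0.974, 0.228, 0.001], [0.228, -0.974, -0.0], [0.001, 0.001, -1.0]]
wrist_force: [-1.5, 0.4, 5.5]
width: 0.453
gripper_force: 61.5
```

>>> send_rows(
  increments=[
    [[0,0,0],[0,0,-0.1],0],
    [[0,0,0],[0,0,-0.2],0],
    [[0,0,0],[0,0,-0.3],0],
    [[0,0,0],[0,0,-0.4],0],
    [[0,0,0],[0,0,-0.5],0],
    [[0,0,0],[0,0,-0.6],0],
    [[0,0,0],[0,0,-0.7],0],
    [[0,0,0],[0,0,-0.8],0],
    [[0,0,0],[0,0,-0.9],0],
    [[0,0,0],[0,0,-0.9],0],
  ],
)

```text
t: 31.63
ee_pos: [0.5, -0.1615, 0.1161]
tool_rot: [[0.974, 0.228, 0.004], [0.228, -0.974, -0.002], [0.003, 0.003, -1.0]]
wrist_force: [0.9, 0.2, -3.2]
width: 0.453
gripper_force: 61.3
```

>>> send_rows(
  increments=[
    [[0,0,0],[0.1,0,0],0],
    [[0,0,0],[0.2,0,0],0],
    [[0,0,0],[0.3,0,0],0],
    [[0,0,0],[0.4,0,0],0],
    [[0,0,0],[0.5,0,0],0],
    [[0,0,0],[0.6,0,0],0],
    [[0,0,0],[0.7,0,0],0],
    [[0,0,0],[0.8,0,0],0],
    [[0,0,0],[0.9,0,0],0],
    [[0,0,0],[1.0,0,0],0],
  ],
)

```text
t: 32.47
ee_pos: [0.5969, -0.1377, 0.1132]
tool_rot: [[0.974, 0.228, -0.0], [0.228, -0.974, 0.0], [-0.0, -0.0, -1.0]]
wrist_force: [0.8, -0.4, -3.7]
width: 0.457
gripper_force: 61.2
```

>>> send_rows(
  increments=[
    [[0,0,0],[0.1,-0.05,0],0],
    [[0,0,0],[0.2,-0.1,0],0],
    [[0,0,0],[0.3,-0.15,0],0],
    [[0,0,0],[0.4,-0.2,0],0],
    [[0,0,0],[0.47,-0.3,0],0],
    [[0,0,0],[0.47,-0.4,0],0],
    [[0,0,0],[0.47,-0.5,0],0],
    [[0,0,0],[0.47,-0.6,0],0],
    [[0,0,0],[0.47,-0.7,0],0],
    [[0,0,0],[0.47,-0.73,0],0],
  ],
)

```text
t: 33.3
ee_pos: [0.6241, -0.0543, 0.1132]
tool_rot: [[0.973, 0.229, -0.001], [0.229, -0.973, 0.001], [-0.001, -0.001, -1.0]]
wrist_force: [-0.1, 0.0, -4.3]
width: 0.45
gripper_force: 61.2
```

Run:
```python
from h import *
np.set_printoptions(precision=4,suppress=True)
o=telemetry.get_obs(); R=np.array(o["tool_rot"]); print(o["t"],o["ee_pos"],R.T@(np.array([.580,.139,.088])-o["ee_pos"]))
t=imaging.get_image("top")[:,:,::-1]; s=imaging.get_image("scene")[:,:,::-1]
a=cv2.resize(t[160:300,80:280],(400,280),interpolation=cv2.INTER_CUBIC);b=cv2.resize(s[170:310,270:470],(400,280),interpolation=cv2.INTER_CUBIC)
c=cv2.resize(t[160:300,240:440],(400,280),interpolation=cv2.INTER_CUBIC);d=cv2.resize(s[170:310,110:310],(400,280),interpolation=cv2.INTER_CUBIC)
cv2.imwrite("pics/c5.png",np.vstack([np.hstack([a,b]),np.hstack([c,d])]))
```

```text
33.3 [ 0.6241 -0.0543  0.1132] [ 0.0013 -0.1982  0.0254]
```

View pics/c5.png

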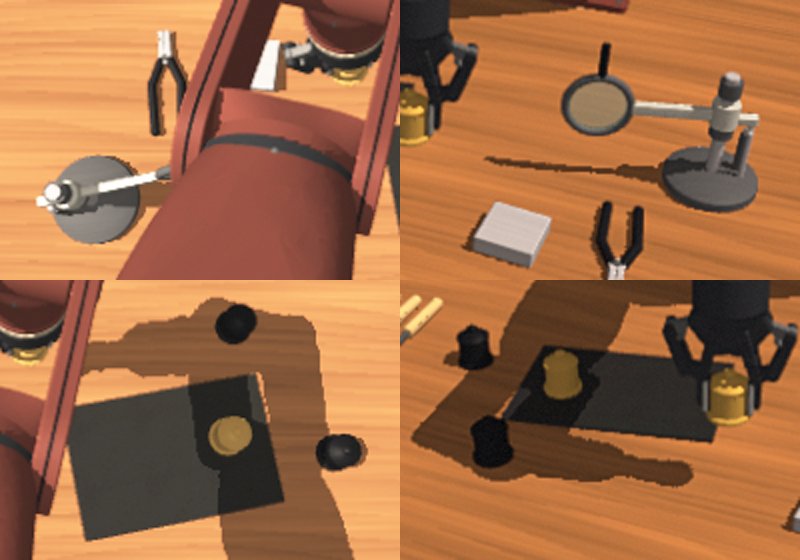

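Top-right panel: the loupe is out with its tail against the stop pin, and the lens is at scene pixel ≈(368.5,222.5). The hollow finial stands on the pad, and the solid one is held upright. I check the lens estimate against this view and move in.

Run:
```python
from h import *
np.set_printoptions(precision=4,suppress=True)
print(proj("scene",[(.502,.1207,.095),(.502,.1207,.173),(.470,.257,.145)]), atz("scene",(368.5,222.5),.095), atz("scene",(372,192),.173))
```

```text
[[367.8881 222.2034]
 [372.1349 191.6582]
 [435.5595 207.5116]] [0.5027 0.1222 0.095 ] [0.5035 0.1207 0.173 ]
```

>>> send_rows(
  increments=[
    [[0,0,0],[0,-0.1,0],0],
    [[0,0,0],[0,-0.2,0],0],
    [[0,0,0],[0,-0.3,0],0],
    [[0,0,0],[0,-0.4,0],0],
    [[0,0,0],[0,-0.5,0],0],
    [[0,0,0],[0,-0.6,0],0],
    [[0,0,0],[0,-0.7,0],0],
    [[0,0,0],[0,-0.8,0],0],
    [[0,0,0],[0,-0.9,0],0],
    [[0,0,0],[0,-1.0,0],0],
  ],
)

```text
t: 34.23
ee_pos: [0.602, 0.0422, 0.1133]
tool_rot: [[0.974, 0.228, 0.0], [0.228, -0.974, 0.0], [0.0, 0.0, -1.0]]
wrist_force: [0.5, 0.6, -4.1]
width: 0.454
gripper_force: 61.2
```

>>> send_rows(
  increments=[
    [[0,0,0],[0,-0.1,0.05],0],
    [[0,0,0],[0,-0.2,0.1],0],
    [[0,0,0],[0,-0.3,0.15],0],
    [[0,0,0],[0,-0.4,0.2],0],
    [[0,0,0],[0,-0.5,0.25],0],
    [[0,0,0],[0,-0.6,0.25],0],
    [[0,0,0],[0,-0.7,0.25],0],
    [[0,0,0],[0,-0.8,0.25],0],
    [[0,0,0],[0,-0.9,0.25],0],
    [[0,0,0],[0.01,-0.98,0.25],0],
  ],
)

```text
t: 35.07
ee_pos: [0.5808, 0.138, 0.0887]
tool_rot: [[0.974, 0.228, 0.001], [0.228, -0.974, 0.0], [0.001, -0.0, -1.0]]
wrist_force: [0.2, 1.3, -4.5]
width: 0.455
gripper_force: 61.2
```

Run:
```python
from h import *
np.set_printoptions(precision=4,suppress=True)
o=telemetry.get_obs(); R=np.array(o["tool_rot"]); print(o["t"],o["ee_pos"],R.T@(np.array([.580,.139,.0886])-o["ee_pos"]),o["wrist_force"],o["gripper_force"])
s=imaging.get_image("scene")[:,:,::-1];t=imaging.get_image("top")[:,:,::-1];w=imaging.get_image("wrist")[:,:,::-1]
b=cv2.resize(s[130:290,280:480],(500,400),interpolation=cv2.INTER_CUBIC);a=cv2.resize(t[150:290,80:240],(300,262));c=cv2.resize(w,(300,225))
o=np.zeros((490,800,3),np.uint8);o[:400,:500]=b;o[:262,500:]=a;o[262:487,500:]=c;cv2.imwrite("pics/c6.png",o)
print(proj("scene",[(.580,.139,.095)]))
```

```text
35.0667 [0.5808 0.138  0.0887] [-0.0005 -0.0012  0.0001] [ 0.1724  1.2844 -4.5192] 61.20258384849876
[[369.7527 243.8243]]
```

View pics/c6.png

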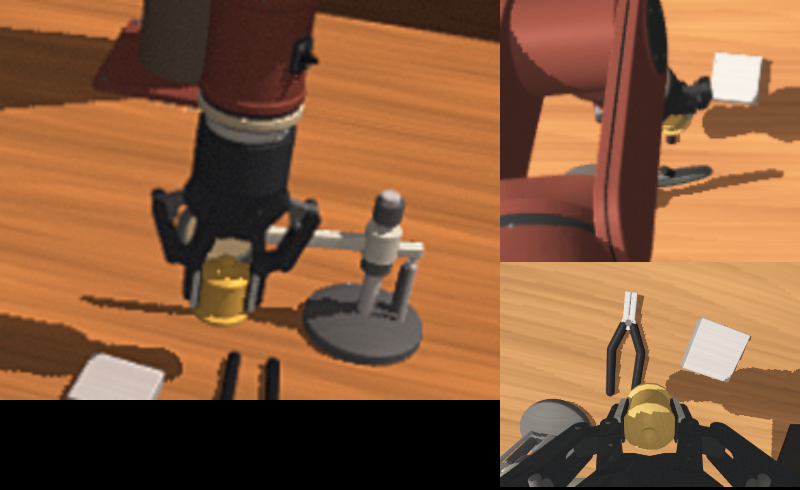

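The finial is held upright behind the lens within about 1 mm of the target. The pliers and block are untouched and the loupe arm is still at its stop. I let it settle, then hand in.

>>> send_rows(
  increments=[
    [[0,0,0],[0,-0.005,0],0],
    [[0,0,0],[0,-0.005,0],0],
    [[0,0,0],[0,-0.005,0],0],
    [[0,0,0],[0,-0.005,0],0],
    [[0,0,0],[0,-0.005,0],0],
    [[0,0,0],[0,-0.005,0],0],
    [[0,0,0],[0,-0.005,0],0],
    [[0,0,0],[0,-0.005,0],0],
    [[0,0,0],[0,-0.005,0],0],
    [[0,0,0],[0,-0.005,0],0],
  ],
)

```text
t: 36.05
ee_pos: [0.5808, 0.1373, 0.0883]
tool_rot: [[0.974, 0.228, -0.0], [0.228, -0.974, -0.0], [-0.0, 0.0, -1.0]]
wrist_force: [-0.3, -0.9, -3.3]
width: 0.454
gripper_force: 61.2
```

```bash
python3 -c "
from station import telemetry, env
o=telemetry.get_obs();print(o['t'],o['ee_pos'],o['wrist_force']);print(env.sign_off())"
```

```text
36.05 [0.58078179 0.13726282 0.08829823] [-0.31028077 -0.87471713 -3.31554398]
the job is handed in; nothing more can be done
None
```

The job is handed in at 36 s: the loupe arm is out at its stop, the hollow finial (about 0.11 kg) is standing on the pad, and the solid one (about 0.39 kg) is held about 80 mm behind the lens, within about 2 mm of centre by my measurements.

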